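Fit the test arbor into a repaired spindle

TASK

The repaired milling spindle stands nose-up on its service stand, ready for its run-out check. Take the test arbor (the tool holder with the plain ground bar) out of the rack and seat it in the spindle taper: feel its two drive slots over the dogs by turning it under light pressure, never forcing it, then press it fully home, past the ball grip, until its flange lies flat on the nose face. Let go of it, and do not disturb the mug or the other two holders.

Things in the scene. Friction and masses are not known exactly. Their poses are not given: they have to be found in the camera images.
- test_arbor: Test arbor: steel tool holder, 0.6 to 0.7 kg, upright in one of the rack's three holes. Origin: centre of the underside of its flange, z up along its axis. Flange 46 mm diameter, z 0 to 16 mm; low collar of 33 mm to z 20 mm; plain bar to z 80 mm. Below: 7:24 taper, 31.75 mm diameter at z 0, 17.75 mm at z -48 mm, then the pull stud. Taper, stud and flange are oiled and slippery.
- bar (a point): Point to grip on the arbor: on its axis, 50 mm above test_arbor's origin, halfway up the plain ground bar (25 mm diameter, z 20 to 80 mm). The bar is round and can be gripped at any turn.
- slot (a point): Centre of one of the arbor's two drive slots, at the flange's underside, 20 mm from the axis on the arbor body's +x side; its twin lies on the -x side. Slots are 16 mm wide (in y), open at the rim, run through the full flange thickness, and reach in to 16 mm from the axis. They are alike: a half turn makes no difference.
- stud (a point): Tip of the arbor's pull stud, on its axis 68 mm below test_arbor's origin. Stud head 12 mm diameter, tip 6 mm.
- spindle_unit: Grey round spindle housing, 108 mm diameter, on a square aluminium plate (160 x 160 x 15 mm), fixed, upright. Origin: centre of the plate's underside, z up along the spindle axis; a black connector box marks the +x side. The spindle's own turn inside the housing is not measured. It turns stiffly (0.5 Nm): light rubbing does not move it.
- nose (a point): Centre of the spindle nose face (70 mm diameter, 140 mm above the bench), mouth of the 7:24 bore that matches the arbor; axes as spindle_unit. Fully home, the arbor's origin lies here and its flange rests on the face, a hard stop. More than 60 N between arbor and spindle (all their contacts added up) is forcing and marks them.
- dogs (a point): Centre between the tops of the two drive dogs, 8 mm above nose: keys opposite each other, 14 mm wide, 18 to 33 mm from the axis, 1 mm chamfers; slots have 1 mm play either side (3 degrees). Their line is NOT measured: anywhere within 0.7 rad of spindle_unit's x axis, either way. Off the dogs, the flange rests on them 8 mm short of home; over 30 N on them marks them.
- grip (a point): On the axis, 62 mm below nose: ring of sprung balls that catch the pull stud. With its slots over the dogs the arbor sinks freely to 6 mm short of home and meets the balls; about 15 N in all, the arbor's weight of 6 to 7 N included, presses it past them, and over the last 2 mm it snaps down. Its weight alone does not.
- rack: Low rack: black plate 90 x 300 x 12 mm, its top 90 mm above the bench, on aluminium cheeks, fixed. Origin: on the bench under the plate's centre, long side along y. Three holes of 36 mm diameter at y -95, 0 and +95 mm; the flange of each holder rests on the plate's top.
- collet_chuck: Collet chuck on the same taper and flange, with a notched nut (34 mm diameter) and a 6 mm cutter, 78 mm above the flange's underside in all; in another hole of the rack. Not to be disturbed. Origin as for the test arbor.
- drill_chuck: Drill chuck on the same taper and flange, knurled, 36 mm diameter, with a thin drill, 86 mm above the flange's underside in all; in the third hole of the rack. Not to be disturbed. Origin as for the test arbor.
- mug: White mug, 82 mm diameter, 95 mm high, on the bench. Not to be disturbed. Origin: centre of its underside.
Mind the look-alikes: they are no part of the job. What is shaped like the test_arbor but purple or turquoise is not meant.

How it is judged:
On the way:
1. the test arbor is out of the rack, held upright over the spindle (horizontal distance between test_arbor and nose below 0.02 m and z of test_arbor in the frame of nose above 0.004 m and angle between test_arbor's own z axis and vertical below 0.15 rad), for 0.1 s.
At the end, for the whole second after the job is handed in: The test arbor sits fully home in the spindle, slots over the dogs: flange within 1.5 mm of the nose face, on the axis within 2 mm, upright within 0.03 rad, at rest and released; the other two holders have moved less than 15 mm and the mug less than 30 mm (z of test_arbor in the frame of nose below 0.0015 m and horizontal distance between test_arbor and nose below 0.002 m and angle between test_arbor's own z axis and vertical below 0.03 rad and linear speed of test_arbor below 0.01 m/s and distance of each of collet_chuck, drill_chuck from where it was at the start of the episode below 0.015 m and distance of mug from where it was at the start of the episode below 0.03 m); the robot touches nothing.
It fails at once if the flange is pressed on the dogs: more than 30 N while the arbor still stands 6.5 mm or more short of home (contact force between test_arbor and spindle_unit above 30 N and z of test_arbor in the frame of nose above 0.0065 m).
It fails at once if the arbor is forced: more than 60 N between the arbor and the spindle (contact force between test_arbor and spindle_unit above 60 N).
It fails at once if one of the other two holders is disturbed (distance of any of collet_chuck, drill_chuck from where it was at the start of the episode above 0.015 m).
It fails at once if the mug is knocked (distance of mug from where it was at the start of the episode above 0.03 m).
It also fails if it takes over 48 s, if anything falls off the work surface, if the arm or the gripper's body presses on something with over 40 N, if the wrist force passes 120 N, or if a joint passes its speed limit or range.

ROBOT

A 7-joint arm with a two-finger parallel gripper is mounted at the origin on the work surface. World frame = base frame: x ahead of the robot, y to its left, z up, the work surface at z = 0. Lengths are in m, angles in rad, forces in N, time in s.
With the tool pointing down it reaches from about 0.4 to 0.875 m from the base axis. Payload 19.3 kg.
Tool frame: the origin (TCP) lies midway between the tips of the shut fingers; the grasp point (between the pads) lies 19 mm behind it (bot.pinch_z is the distance from the TCP to the grasp point, in m); z points along the fingers, y is the line along which they close (so a half turn about z gives the same grasp; the last joint's range is limited). The gripper opens to 85 mm and grips with 20 to 120 N. Pads are 22 mm wide; open, the fingers measure 114 mm over their backs; the gripper's body (76 mm by 85 mm) begins 54 mm behind the grasp point. The pads swing forward as they close: fully open they stand 13 mm farther back than shut.
Start: joints at [1.266, 0.521, -0.036, 1.599, 0.021, 1.021, -0.113], TCP at [0.145, -0.608, 0.231] pointing down, gripper open.
Joint ranges: [-2.91, 2.91], [-0.3, 2.13], [-1.5, 1.42], [0.17, 2.43], [-1.26, 4.41], [0.16, 1.93], [-2.52, 2.52]. Speed limits (rad/s): [1.89, 1.89, 2.39, 2.39, 3.01, 3.01, 3.01].

INTERFACE

Orientations are given as [roll, pitch, yaw] about the fixed x, y, z axes, in that order (R = Rz(yaw) Ry(pitch) Rx(roll)).
In Python, from workcell import observe, viewer, bot gives the robot as it stands. The module is installed in compiled form; this text tells all that it offers.
- The arm moves only by the tool play_rows, never from a script. Its argument "motion" is a list of rows, each a list of 7 numbers: the shift along the tool's x, y, z in cm, then the turn, a rotation vector about the tool's x, y, z in rad, then the opening, from -1 (shut) to 1 (fully open), so that 0 is half open. A call has exactly 5 rows; each row is the pose to reach, as a shift and turn from the pose commanded when the call began, along the tool's axes at that moment; what a row does not reach only later rows make up. A row lasts 1/10 s, in which the tool goes at most 50 mm and 8.59 degrees, less where a joint would pass 70% of its speed; a pose out of reach is approached as far as the arm can. A call with a gripper value outside its range is refused whole. The fingers move at their own pace and stop on an object; "squeeze" is the grip in N (left out, the last holds). Time passes only in rows, so rows that repeat a pose let the fingers close, or fill a call up. It gives the time, the measured TCP pose, the force, the opening and the grip force at its end, in the units of the state.
- observe(): the state, without advancing time (a new reading comes with each control period).
- viewer.grab_frame(name): name is "scene" or "top"; returns (picture, depth): 420x560x3 uint8, red, green, blue; 420x560 float32, m along the optical axis (not along the pixel's ray), 0 where there is no reading.
- viewer.camera_info(name): a dict with "fx", "fy", "cx", "cy" (pixels), "R" (3x3) and "t" (3): a world point X has camera coordinates R X + t. Camera axes: x right, y down, z forward; pixel columns grow to the right and rows downward; lengths in m; the calibration is good to about 2 mm. A picture is of the moment at which its call begins. camera_info takes no time and is no camera call.
- bot.job_done(): hands the job in; it is judged then, once.
The state is a dict: "clock": time; "qpos": joint angles; "qd": joint speeds; "joint_efforts": joint torques, N m; "position": TCP position; "tool_rot": TCP orientation; "force": force on the tool from outside, world axes, zero at the start; "moment": the same for the moment, N m; "grip_width": finger opening in m; "finger_force": force on a finger pad.
Only numpy, scipy, OpenCV 4.12 (cv2) and the standard library are available. Lean on these libraries where they do the work, as an engineer would, in place of code of your own. Each camera call takes 0.05 s, during which the arm holds its last target. There are 200 camera calls.

## Working session

There is one attempt and no reset: what is moved stays moved. The work goes in short steps, Python scripts to look and compute and a tool call to move; the robot and the scene stay as the last step left them, time stands still between calls to the robot, and variables do not carry over. Pictures are saved under pics/ and viewed, at most 10 in all, crops included, and the job is handed in when it is done.

Besides the shell and the picture viewer there is one more tool, called as name([rows], argument=value, ...), one row to a line, values as JSON. play_rows: Moves the arm, as the interface text tells. Its arguments: {"type":"object","properties":{"motion":{"type":"array"},"squeeze":{"type":"number"}},"required":["motion"]}

```bash
mkdir -p pics; cat > h.py <<'E'
import numpy as np, cv2
from workcell import observe, viewer, bot
def grab(n):
    p,d=viewer.grab_frame(n); i=viewer.camera_info(n); return p,d,i
def cloud(d,i):
    v,u=np.mgrid[:d.shape[0],:d.shape[1]]
    c=np.stack([(u-i['cx'])/i['fx']*d,(v-i['cy'])/i['fy']*d,d],-1)
    w=(c-np.array(i['t']).ravel())@np.array(i['R'])
    w[d<=0]=np.nan
    return w
def proj(X,i):
    c=np.array(i['R'])@np.array(X)+np.array(i['t']).ravel()
    return i['fx']*c[0]/c[2]+i['cx'],i['fy']*c[1]/c[2]+i['cy']
E
python3 - <<'E'
from h import *
for n in('scene','top'):
    p,d,i=grab(n); cv2.imwrite(f'pics/{n}0.png',p[...,::-1]); np.savez(f'{n}0.npz',p=p,d=d,w=cloud(d,i))
    print(n,i['fx'],-np.array(i['R']).T@np.array(i['t']).ravel())
print(observe(),bot.pinch_z)
E
```

```text
scene 473.5070972698629 [1.37465325 0.05267029 1.10750811]
top 387.31525707254104 [0.27794214 0.10253025 1.07030585]
{'clock': 0.1, 'qpos': array([ 1.26581413,  0.52195268, -0.03633131,  1.59992194,  0.02123385,
        1.02112548, -0.11276392]), 'qd': array([-0.00047942, -0.00242591, -0.00048771, -0.00225807,  0.00067092,
       -0.000841  , -0.00165701]), 'joint_efforts': array([ 3.76100928e-03, -9.28498435e+01,  1.98396854e+00, -3.70533264e+01,
        1.80373370e-02,  5.32961305e-03, -9.50295407e-05]), 'position': array([ 0.14528601, -0.60757511,  0.23079474]), 'tool_rot': array([-3.14057581e+00,  9.85166158e-05,  2.34827880e-01]), 'force': array([-0.67733062, -0.91653792,  0.21503003]), 'moment': array([0.06697979, 0.00036105, 0.00158033]), 'finger_force': 0.0, 'grip_width': 0.08530625742842739} 0.0187
```

View pics/scene0.png

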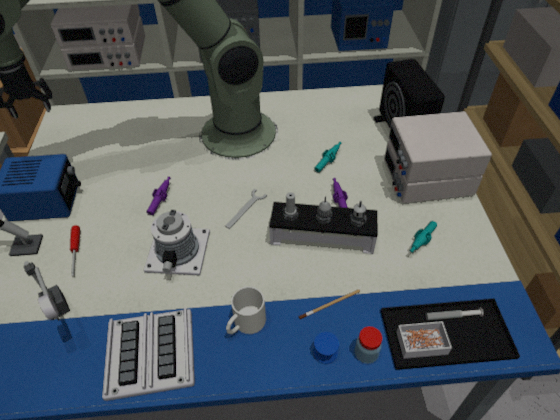

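View pics/top0.png

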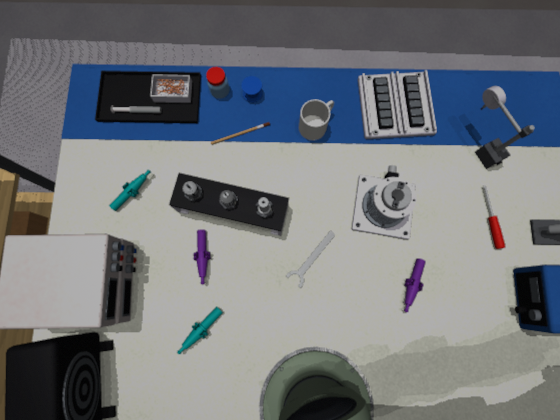

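Scene: the three holders are at (290,205), (324,210) and (360,213). In the top picture they are at (264,206), (228,199) and (191,189). The spindle is at scene (172,235) and top (397,193). Purple and turquoise look-alikes lie on the bench. The candidate is the plain bar at scene (290,205), which I'll confirm with a crop.

```bash
python3 - <<'E'
from h import *
a=np.load('scene0.npz');b=np.load('top0.npz')
c1=cv2.resize(a['p'][180:255,262:387],(500,300),interpolation=3);c2=cv2.resize(b['p'][165:240,340:440],(300,300)[0:2] and (400,300),interpolation=3)
c3=cv2.resize(b['p'][170:235,165:295],(500,250),interpolation=3);c4=cv2.resize(a['p'][200:280,140:220],(300,250),interpolation=3)
o=np.zeros((550,800,3),np.uint8);o[:300,:500]=c1;o[:300,500:]=c2[:,:300];o[300:,:500]=c3;o[300:,500:]=c4
cv2.imwrite('pics/crop1.png',o[...,::-1])
for n,s in(('scene',a),('top',b)):
    w=s['w'].reshape(-1,3);P=s['p'].reshape(-1,3).astype(int);w0=w
    m=np.isfinite(w).all(1)&(w[:,0]>.35)&(w[:,0]<.75)
    w=w[m];P=P[m]
    # rack plate
    r=w[(abs(w[:,2]-.09)<.006)&(P.sum(1)<150)&(w[:,1]>-.05)&(w[:,1]<.4)]
    if len(r): print(n,'rack',len(r),cv2.minAreaRect((r[:,:2]*1000).astype(np.float32)))
    for nm,lo,hi in(('bar',.155,.175),('flange',.095,.112)):
        k=w[(w[:,2]>lo)&(w[:,2]<hi)&(w[:,1]>-.05)&(w[:,1]<.4)]
        if len(k):
            z=np.float32(k[:,:2]); 
            print(n,nm,len(k),np.round(k.mean(0),4), np.round(k[:,2].max(),3))
    q=w[(abs(w[:,2]-.14)<.004)&(w[:,1]<-.05)]
    print(n,'nose',len(q),cv2.minEnclosingCircle((q[:,:2]*1000).astype(np.float32)),np.median(q,0))
    q=w[(abs(w[:,2]-.015)<.004)&(w[:,1]<-.05)&(w[:,1]>-.4)&(w[:,0]<.7)]
    print(n,'plate',len(q),cv2.minAreaRect((q[:,:2]*1000).astype(np.float32)))
for u,v in((264,206),(264,202),(228,199),(191,189),(397,193),(385,205)): print((u,v),b['w'][v,u])
for u,v in((290,195),(290,203),(324,203),(360,207),(172,215)): print((u,v),a['w'][v,u])
E
```

```text
scene rack 1922 ((512.9640502929688, 234.42532348632812), (295.4399108886719, 92.48712921142578), 78.05465698242188)
scene bar 117 [0.5025 0.1794 0.166 ] 0.175
scene flange 590 [0.5388 0.2132 0.1009] 0.112
scene nose 287 ((448.0391845703125, -416.6578369140625), 273.8238830566406) [ 0.52427979 -0.19043536  0.14131374]
scene plate 766 ((481.2261047363281, -204.11199951171875), (202.45603942871094, 240.8320770263672), 81.62811279296875)
top rack 2904 ((511.1554870605469, 233.42642211914062), (299.05877685546875, 88.10475158691406), 78.11775970458984)
top bar 112 [0.4972 0.1652 0.1679] 0.175
top flange 315 [0.5228 0.2044 0.1044] 0.112
top nose 429 ((589.992919921875, -332.2380065917969), 190.17958068847656) [ 0.52508054 -0.1907905   0.13964239]
top plate 1183 ((481.306640625, -206.76492309570312), (204.37364196777344, 242.68275451660156), 81.18807983398438)
(264, 206) [0.48195953 0.13813639 0.1688988 ]
(264, 202) [0.49138368 0.13832613 0.1705191 ]
(228, 199) [0.50289715 0.2278052  0.14700813]
(191, 189) [0.5263167  0.3200516  0.14811139]
(397, 193) [ 0.53474507 -0.19811139  0.11357548]
(385, 205) [ 0.49996843 -0.16288269  0.12534824]
(290, 195) [0.49172006 0.14171815 0.17203732]
(290, 203) [0.50280828 0.14058605 0.15197739]
(324, 203) [0.51636417 0.23211948 0.15656321]
(360, 207) [0.53490681 0.32810717 0.15001511]
(172, 215) [ 0.50534389 -0.18209566  0.14212638]
```

View pics/crop1.png

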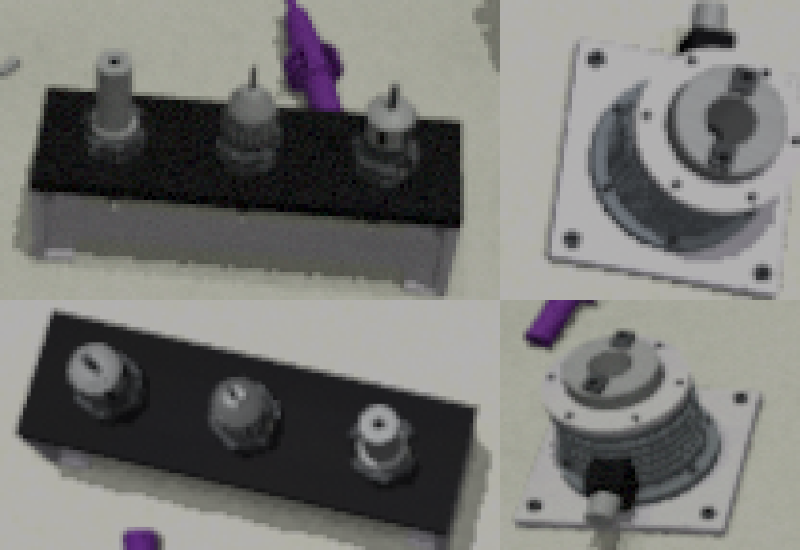

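The plain bar sits in the rack's end hole, at scene (290,205) and top (264,206). It is 80 mm above the rack top, so it is the test arbor. The others have a nut or a chuck with a drill. The dark dogs are visible at top (400,184) and (395,204). Next I'll rectify the nose and flange planes to get centres and turns.

```bash
python3 - <<'E'
from h import *
def rect(s,i,c,z,half,N=300):
    g=np.linspace(-half,half,N)
    X=c[0]-g[:,None]+0*g[None];Y=c[1]-g[None]+0*g[:,None]   # up=+x, left=+y
    W=np.stack([X,Y,0*X+z],-1)@np.array(i['R']).T+np.array(i['t']).ravel()
    mx=(W[...,0]/W[...,2]*i['fx']+i['cx']).astype(np.float32);my=(W[...,1]/W[...,2]*i['fy']+i['cy']).astype(np.float32)
    return cv2.remap(s,mx,my,cv2.INTER_CUBIC)
tiles=[]
for n in('scene','top'):
    s=np.load(n+'0.npz');i=viewer.camera_info(n);w=s['w'].reshape(-1,3)
    m=np.isfinite(w).all(1)&(np.hypot(w[:,0]-.525,w[:,1]+.19)<.06)&(w[:,2]>.133);q=w[m]
    f=q[(q[:,2]>.135)&(q[:,2]<.152)];
    print(n,'nose',cv2.minEnclosingCircle((f[:,:2]*1e3).astype(np.float32)),np.percentile(f[:,0],[1,99]),np.percentile(f[:,1],[1,99]))
    b=w[np.isfinite(w).all(1)&(np.hypot(w[:,0]-.49,w[:,1]-.14)<.03)&(w[:,2]>.125)]
    print('bar',len(b),b[:,:2].min(0),b[:,:2].max(0),b[:,2].max())
    fl=w[np.isfinite(w).all(1)&(np.hypot(w[:,0]-.49,w[:,1]-.14)<.035)&(w[:,2]>.097)&(w[:,2]<.112)]
    print('fl',len(fl),fl[:,:2].min(0),fl[:,:2].max(0))
    a=rect(s['p'],i,(.525,-.19),.144,.05);c=rect(s['p'],i,(.492,.141),.106,.035)
    c=np.clip(c.astype(float)*1.6,0,255).astype(np.uint8)
    for t in(a,c):
        t[150,::6]=(255,0,0);t[::6,150]=(255,0,0)
    tiles.append(np.hstack([a,c]))
cv2.imwrite('pics/rect.png',np.vstack(tiles)[...,::-1])
E
```

```text
scene nose ((522.3230590820312, -190.20472717285156), 36.48762130737305) [0.4895802  0.55663965] [-0.22273993 -0.15630665]
bar 149 [0.47889034 0.12995969] [0.50744629 0.15301567] 0.17762943887684093
fl 102 [0.47497993 0.10714692] [0.51750793 0.16050091]
top nose ((524.5342407226562, -190.8730926513672), 35.14851760864258) [0.49148948 0.55697922] [-0.2241771  -0.15773682]
bar 117 [0.48007069 0.12871621] [0.50429717 0.15184601] 0.17331554252036926
fl 115 [0.46961811 0.11991086] [0.51219313 0.16153138]
```

View pics/rect.png

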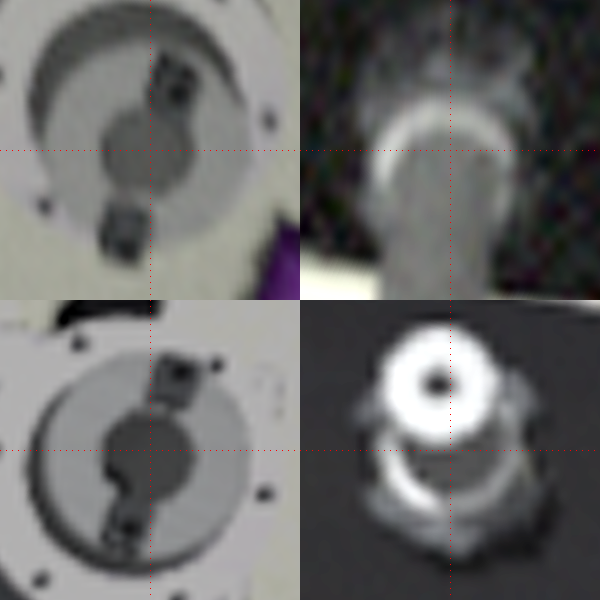

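The dog line lies at about -0.32 rad (+x side toward -y), and the nose centre is about (0.5235, -0.1905). Now I'll unwrap the flange ring for the slot turn.

```bash
python3 - <<'E'
from h import *
t=np.deg2rad(np.arange(0,360,10))
for n in('scene','top'):
    s=np.load(n+'0.npz');i=viewer.camera_info(n);g=s['p'].mean(2).astype(np.float32)
    for z,c in((.106,(.4915,.1405)),):
      acc=[]
      for r in(.018,.0195,.021):
        u,v=proj(np.stack([c[0]+r*np.cos(t),c[1]+r*np.sin(t),0*t+z]).T.reshape(-1,3).T-0,{**i,'t':np.array(i['t']).ravel()[:,None]}) if 0 else zip(*[proj([c[0]+r*np.cos(a),c[1]+r*np.sin(a),z],i) for a in t])
        acc.append(cv2.remap(g,np.float32([u]),np.float32([v]),1)[0])
      print(n,[f'{int(np.rad2deg(a)+.5)}:{int(x)}' for a,x in zip(t,np.mean(acc,0))])
      for a in(0,):
        pass
o=observe();R=cv2.Rodrigues
from scipy.spatial.transform import Rotation as Ro
T=Ro.from_euler('xyz',o['tool_rot']);print(T.as_matrix().round(3), T.inv().apply(np.array([.4915,.1405,.25])-o['position'])*100)
E
```

```text
scene ['0:60', '10:66', '20:54', '30:53', '40:54', '50:58', '60:64', '70:64', '80:58', '90:59', '100:70', '110:79', '120:80', '130:79', '140:74', '150:74', '160:74', '170:73', '180:68', '190:65', '200:60', '210:58', '220:57', '230:48', '240:44', '250:34', '260:27', '270:25', '280:30', '290:38', '300:51', '310:60', '320:68', '330:58', '340:48', '350:54']
top ['0:135', '10:103', '20:125', '30:154', '40:161', '50:130', '60:83', '70:57', '80:45', '90:45', '100:39', '110:49', '120:73', '130:77', '140:70', '150:66', '160:71', '170:76', '180:74', '190:65', '200:50', '210:43', '220:44', '230:45', '240:47', '250:50', '260:42', '270:37', '280:29', '290:37', '300:67', '310:78', '320:81', '330:121', '340:150', '350:154']
[[ 0.973  0.233 -0.   ]
 [ 0.233 -0.973  0.001]
 [-0.    -0.001 -1.   ]] [ 51.07688619 -64.70074471  -1.85976802]
```

play_rows([
  [4,-2.5,-0.6,0,0,-0.1,1],
  [8,-5,-1.2,0,0,-0.2,1],
  [12,-7.5,-1.8,0,0,-0.3,1],
  [16,-10,-2.4,0,0,-0.4,1],
  [20,-12.5,-3,0,0,-0.5,1],
], squeeze=60)

```text
clock: 0.6
position: [0.3117, -0.4381, 0.2614]
tool_rot: [-3.141, 0.0, 0.739]
force: [0.3, -1.6, 0.2]
grip_width: 0.0851
finger_force: 0.0
```

```bash
cat >> h.py <<'E'
from scipy.spatial.transform import Rotation as Ro
def go(x,y,z,yang=None):
    """shift (cm, tool axes) to world TCP goal with tool vertical and tool y at world angle yang; rotvec in tool axes"""
    o=observe();T=Ro.from_euler('xyz',o['tool_rot']);M=T.as_matrix();cur=np.arctan2(M[1,1],M[0,1])
    if yang is None: yang=cur
    c,s=np.cos(yang),np.sin(yang);G=Ro.from_matrix(np.array([[-s,c,0],[c,s,0],[0,0,-1]]).T.T if 0 else np.column_stack([[-s,c,0],[c,s,0],[0,0,-1]]))
    print('clock',o['clock'],'pos',o['position'].round(4),'yang',round(cur,3),'q',o['qpos'].round(2),'F',o['force'].round(1),'M',o['moment'].round(2),'gw',round(o['grip_width'],4))
    if np.linalg.det(G.as_matrix())<0: print('bad')
    print('shift',(T.inv().apply(np.array([x,y,z])-o['position'])*100).round(2),'rv',(T.inv()*G).as_rotvec().round(3))
E
python3 -c "
from h import *
go(.45,-.3,.27,-.3);go(.4915,.1405,.26,-.3)"
```

```text
clock 0.6 pos [ 0.3117 -0.4381  0.2614] yang -0.832 q [ 1.01  0.36 -0.22  1.79  0.09  1.01 -0.07] F [ 0.3 -1.6  0.2] M [-0.02  0.   -0.01] gw 0.0851
shift [19.52 -0.9  -0.86] rv [-0.     0.    -0.532]
clock 0.6 pos [ 0.3117 -0.4381  0.2614] yang -0.832 q [ 1.01  0.36 -0.22  1.79  0.09  1.01 -0.07] F [ 0.3 -1.6  0.2] M [-0.02  0.   -0.01] gw 0.0851
shift [ 52.25 -30.67   0.14] rv [-0.     0.    -0.532]
```

play_rows([
  [4,-0.2,-0.2,0,0,-0.11,1],
  [8,-0.4,-0.4,0,0,-0.22,1],
  [12,-0.5,-0.6,0,0,-0.33,1],
  [16,-0.8,-0.8,0,0,-0.44,1],
  [20,-2,-0.8,0,0,-0.53,1],
])

```text
clock: 1.1
position: [0.447, -0.2899, 0.2693]
tool_rot: [3.141, -0.0, 1.269]
force: [0.8, -0.5, 0.3]
grip_width: 0.0854
finger_force: 0.0
```

```bash
python3 -c "
from h import *
go(.4915,.1405,.24,-.3)"
```

```text
clock 1.1 pos [ 0.447  -0.2899  0.2693] yang -0.302 q [ 0.77  0.36 -0.4   1.78  0.16  1.03  0.01] F [ 0.8 -0.5  0.3] M [-0.02 -0.07 -0.01] gw 0.0854
shift [42.41 -8.55  2.93] rv [ 0.    -0.    -0.002]
```

play_rows([
  [4.5,-0.9,0.2,0,0,0,1],
  [9,-1.8,0.4,0,0,0,1],
  [13.5,-2.7,0.6,0,0,0,1],
  [18,-3.6,0.8,0,0,0,1],
  [22.5,-4.5,1,0,0,0,1],
])

```text
clock: 1.6
position: [0.4704, -0.061, 0.2592]
tool_rot: [-3.142, 0.0, 1.265]
force: [0.8, -1.4, -0.4]
grip_width: 0.0851
finger_force: 0.0
```

play_rows([
  [4.5,-0.9,0.4,0,0,0,1],
  [9,-1.8,0.8,0,0,0,1],
  [13.5,-2.7,1.2,0,0,0,1],
  [17.5,-3.5,1.6,0,0,0,1],
  [19.9,-4,1.9,0,0,0,1],
])

```text
clock: 2.1
position: [0.4921, 0.1424, 0.24]
tool_rot: [-3.141, -0.001, 1.267]
force: [-0.0, -1.1, -0.2]
grip_width: 0.0854
finger_force: 0.0
```

```bash
python3 - <<'E'
from h import *
go(.4915,.1405,.122,-.3)
ps=[]
for n in('scene','top'):
    p,d,i=grab(n);w=cloud(d,i)
    m=np.isfinite(w).all(2)&(w[...,2]>.117)&(w[...,2]<.168)&(np.hypot(w[...,0]-.4915,w[...,1]-.1405)<.026)
    b=w[m];print(n,len(b),b.min(0),b.max(0))
    u,v=map(int,proj([.4915,.1405,.15],i));ps.append(cv2.resize(p[v-50:v+50,u-60:u+60],(400,333),interpolation=3))
cv2.imwrite('pics/near.png',np.hstack(ps)[...,::-1])
E
```

```text
clock 2.1 pos [0.4921 0.1424 0.24  ] yang -0.303 q [ 0.05  0.38 -0.58  1.86  0.25  0.97 -0.94] F [-0.  -1.1 -0.2] M [-0.01 -0.07 -0.01] gw 0.0854
shift [-0.2  0.  11.8] rv [-0.001 -0.001 -0.003]
scene 110 [0.49221732 0.12993391 0.11808042] [0.50599463 0.15284927 0.16797983]
top 14 [0.48058734 0.13949363 0.11805878] [0.48571088 0.14953789 0.16370515]
```

View pics/near.png

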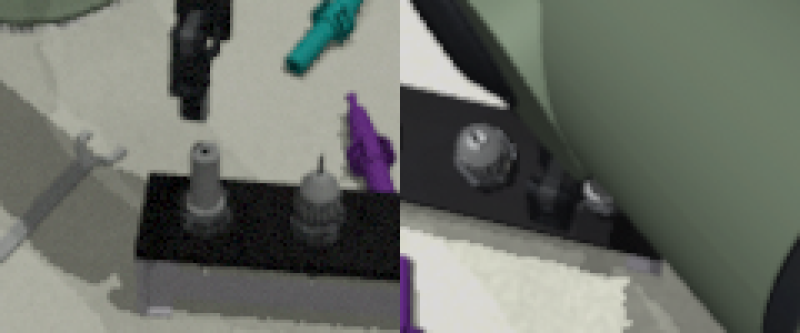

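The scene crop shows the open gripper right above the plain bar (205,175 in the crop), lined up. Descending to the bar.

play_rows([
  [-0.1,0,3,0,0,0,1],
  [-0.1,0.1,6,0,0,0,1],
  [-0.1,0.1,9,0,0,0,1],
  [-0.1,0.1,11,0,0,0,1],
  [-0.1,0.1,11.8,0,0,0,1],
])

```text
clock: 2.7
position: [0.4923, 0.1367, 0.1206]
tool_rot: [-3.139, 0.002, 1.264]
force: [-0.3, 0.3, 1.2]
grip_width: 0.0851
finger_force: 0.0
```

play_rows([
  [0,0,0.1,0,0,0,0],
  [0,0,0.1,0,0,0,-0.4],
  [0,0,0.1,0,0,0,-0.7],
  [0,0,0.1,0,0,0,-1],
  [0,0,0.1,0,0,0,-1],
], squeeze=60)

```text
clock: 3.2
position: [0.4936, 0.1378, 0.1222]
tool_rot: [3.14, -0.0, 1.265]
force: [-1.0, -0.5, 9.0]
grip_width: 0.0238
finger_force: 58.2
```

play_rows([
  [0,0,0,0,0,0,-1],
  [0,0,0,0,0,0,-1],
  [0,0,0,0,0,0,-1],
  [0,0,0,0,0,0,-1],
  [0,0,0,0,0,0,-1],
])

```text
clock: 3.7
position: [0.4936, 0.1378, 0.1222]
tool_rot: [3.14, -0.0, 1.265]
force: [-0.8, -1.2, 9.6]
grip_width: 0.0238
finger_force: 58.2
```

```bash
python3 -c "
from h import *
go(.4915,.1405,.26,-.3)"
```

```text
clock 3.7 pos [0.4936 0.1378 0.1222] yang -0.306 q [-0.01  0.54 -0.5   1.97  0.38  0.72 -1.05] F [-0.8 -1.2  9.6] M [-0.25  0.35  0.07] gw 0.0238
shift [  0.2   -0.27 -13.78] rv [ 0.001 -0.    -0.006]
```

play_rows([
  [0,0,-1,0,0,0,-1],
  [0,0,-3,0,0,0,-1],
  [0,0,-6,0,0,0,-1],
  [0,0,-9,0,0,0,-1],
  [0,0,-12,0,0,0,-1],
], squeeze=100)

```text
clock: 4.2
position: [0.4926, 0.1377, 0.243]
tool_rot: [-3.141, 0.0, 1.265]
force: [0.7, -0.3, -4.9]
grip_width: 0.0228
finger_force: 98.5
```

play_rows([
  [-1,0,-2.5,0,0,-0.1,-1],
  [-4,0.8,-3,0,0,-0.24,-1],
  [-8,1.6,-3,0,0,-0.38,-1],
  [-12,2.4,-3,0,0,-0.5,-1],
  [-16,3.2,-3,0,0,-0.64,-1],
])

```text
clock: 4.7
position: [0.475, -0.0235, 0.2718]
tool_rot: [-3.141, 0.0, 1.901]
force: [0.3, -0.5, -5.7]
grip_width: 0.0228
finger_force: 98.5
```

```bash
python3 -c "
from h import *
go(.5235,-.1905,.275,.9)"
```

```text
clock 4.7 pos [ 0.475  -0.0235  0.2718] yang 0.33 q [ 0.48  0.29 -0.67  1.9   0.21  1.02  0.04] F [ 0.3 -0.5 -5.7] M [-0.07 -0.09  0.02] gw 0.0228
shift [-17.37  -0.82  -0.31] rv [-0.    0.   -0.57]
```

play_rows([
  [-3.5,-0.2,-0.1,0,0,-0.12,-1],
  [-7,-0.4,-0.2,0,0,-0.24,-1],
  [-11,-0.5,-0.3,0,0,-0.36,-1],
  [-15,-0.7,-0.3,0,0,-0.48,-1],
  [-17.4,-0.8,-0.3,0,0,-0.57,-1],
])

```text
clock: 5.2
position: [0.5235, -0.1925, 0.2745]
tool_rot: [-3.141, -0.0, 2.468]
force: [-0.4, 0.6, -6.5]
grip_width: 0.023
finger_force: 99.0
```

play_rows([
  [0,0,0,0,0,0,-1],
  [0,0,0,0,0,0,-1],
  [0,0,0,0,0,0,-1],
  [0,0,0,0,0,0,-1],
  [0,0,0,0,0,0,-1],
])

```text
clock: 5.7
position: [0.5238, -0.1885, 0.2746]
tool_rot: [-3.142, 0.0, 2.466]
force: [0.5, -0.0, -6.8]
grip_width: 0.023
finger_force: 98.9
```

```bash
python3 - <<'E'
from h import *
go(.5235,-.1905,.275,.9)
ps=[]
for n in('scene','top'):
    p,d,i=grab(n);w=cloud(d,i);np.savez(f'{n}1.npz',p=p,d=d,w=w)
    for lo,hi in((.16,.21),(.215,.228),(.233,.249),(.25,.262)):
        m=np.isfinite(w).all(2)&(w[...,2]>lo)&(w[...,2]<hi)&(np.hypot(w[...,0]-.5235,w[...,1]+.1905)<.04)
        b=w[m]; 
        if len(b): print(n,lo,len(b),np.percentile(b[:,:2],2,axis=0).round(4),np.percentile(b[:,:2],98,axis=0).round(4))
    u,v=map(int,proj([.5235,-.1905,.2],i));ps.append(cv2.resize(p[v-50:v+50,u-50:u+50],(400,400),interpolation=3))
cv2.imwrite('pics/over.png',np.clip(np.hstack(ps)[...,::-1]*1.4,0,255).astype(np.uint8))
E
```

```text
clock 5.7 pos [ 0.5238 -0.1885  0.2746] yang 0.895 q [ 0.75  0.44 -0.7   1.71  0.31  1.11  0.85] F [ 0.5 -0.  -6.8] M [ 0.01 -0.05 -0.02] gw 0.023
shift [-0.1  -0.17 -0.04] rv [-0.     0.    -0.005]
scene 0.16 40 [ 0.5185 -0.1935] [ 0.5301 -0.1779]
scene 0.215 30 [ 0.5199 -0.196 ] [ 0.5328 -0.1748]
scene 0.233 39 [ 0.5229 -0.204 ] [ 0.542  -0.1644]
scene 0.25 95 [ 0.5075 -0.208 ] [ 0.5424 -0.1652]
top 0.16 19 [ 0.5128 -0.1892] [ 0.5252 -0.1784]
top 0.215 1 [ 0.5102 -0.1868] [ 0.5102 -0.1868]
top 0.233 40 [ 0.4996 -0.1944] [ 0.532  -0.1655]
top 0.25 129 [ 0.5009 -0.2046] [ 0.5379 -0.1655]
```

View pics/over.png

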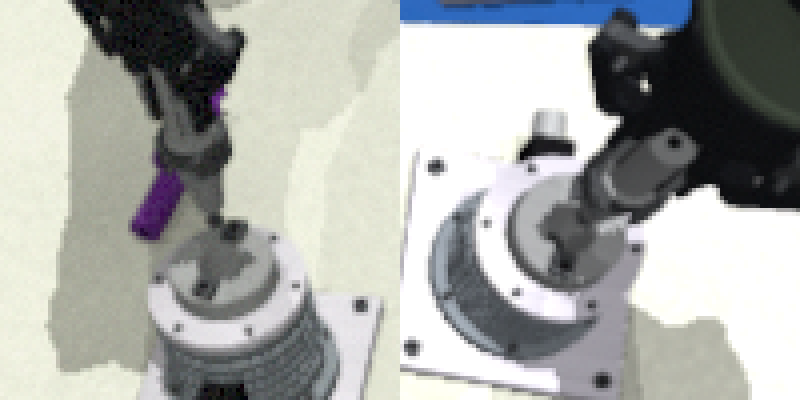

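Scene crop: the arbor hangs upright above the nose, flange at (195,150) and stud at (215,215). Its slots look roughly in line with the dogs at (235,232) and (205,288). The arbor axis is about (.521,-.186), so I shift to the nose and descend.

```bash
python3 -c "
from h import *
go(.5262,-.1928,.205,.9)"
```

```text
clock 5.8 pos [ 0.5238 -0.1888  0.2745] yang 0.895 q [ 0.75  0.44 -0.7   1.71  0.31  1.11  0.85] F [ 0.5  0.2 -6. ] M [ 0.03 -0.01 -0.02] gw 0.0229
shift [-0.43 -0.16  6.95] rv [-0.     0.    -0.005]
```

play_rows([
  [-0.4,-0.2,0,0,0,0,-1],
  [-0.4,-0.2,2,0,0,0,-1],
  [-0.4,-0.2,4,0,0,0,-1],
  [-0.4,-0.2,5,0,0,0,-1],
  [-0.4,-0.2,5.5,0,0,0,-1],
])

```text
clock: 6.3
position: [0.5255, -0.1933, 0.2186]
tool_rot: [-3.141, -0.001, 2.465]
force: [-0.3, 0.4, -5.6]
grip_width: 0.0232
finger_force: 99.0
```

```bash
python3 - <<'E'
from h import *
go(.5262,-.1928,.19,.9)
for n in('scene','top'):
    p,d,i=grab(n);w=cloud(d,i)
    for lo,hi in((.155,.183),(.188,.203)):
        m=np.isfinite(w).all(2)&(w[...,2]>lo)&(w[...,2]<hi)&(np.hypot(w[...,0]-.5235,w[...,1]+.1905)<.035)
        b=w[m]; 
        if len(b): print(n,lo,len(b),np.percentile(b[:,:2],2,axis=0).round(4),np.percentile(b[:,:2],98,axis=0).round(4))
E
```

```text
clock 6.3 pos [ 0.5255 -0.1933  0.2186] yang 0.895 q [ 0.73  0.51 -0.68  1.76  0.37  1.    0.81] F [-0.3  0.4 -5.6] M [-0.02 -0.03  0.05] gw 0.0232
shift [-0.02  0.08  2.86] rv [-0.    -0.001 -0.005]
scene 0.155 51 [ 0.5232 -0.2014] [ 0.5353 -0.178 ]
scene 0.188 80 [ 0.5168 -0.2116] [ 0.5424 -0.1692]
top 0.155 7 [ 0.51   -0.1924] [ 0.5181 -0.1825]
top 0.188 103 [ 0.5018 -0.2097] [ 0.5379 -0.1698]
```

play_rows([
  [0,0.1,0.7,0,0,0,-1],
  [0,0.1,1.4,0,0,0,-1],
  [0,0.1,2.1,0,0,0,-1],
  [0,0.1,2.6,0,0,0,-1],
  [0,0.1,2.9,0,0,0,-1],
])

```text
clock: 6.9
position: [0.5261, -0.1924, 0.1897]
tool_rot: [-3.141, -0.001, 2.466]
force: [0.4, 0.1, -6.4]
grip_width: 0.0232
finger_force: 99.0
```

```bash
python3 -c "
from h import *
go(.5262,-.1928,.182,.9)"
```

```text
clock 6.9 pos [ 0.5261 -0.1924  0.1897] yang 0.895 q [ 0.72  0.54 -0.66  1.79  0.4   0.95  0.78] F [ 0.4  0.1 -6.4] M [ 0.01 -0.03  0.01] gw 0.0232
shift [-0.03 -0.02  0.77] rv [-0.    -0.001 -0.005]
```

play_rows([
  [0,0,0.1,0,0,0,-1],
  [0,0,0.2,0,0,0,-1],
  [0,0,0.3,0,0,0,-1],
  [0,0,0.4,0,0,0,-1],
  [0,0,0.5,0,0,0,-1],
])

```text
clock: 7.4
position: [0.5263, -0.1925, 0.1853]
tool_rot: [3.142, 0.0, 2.466]
force: [-0.5, 0.6, -5.5]
grip_width: 0.0229
finger_force: 99.0
```

play_rows([
  [0,0,0.05,0,0,0,-1],
  [0,0,0.1,0,0,0,-1],
  [0,0,0.15,0,0,0,-1],
  [0,0,0.2,0,0,0,-1],
  [0,0,0.25,0,0,0,-1],
])

```text
clock: 7.9
position: [0.5263, -0.1925, 0.1828]
tool_rot: [3.142, 0.0, 2.466]
force: [0.4, 0.3, -6.2]
grip_width: 0.0231
finger_force: 99.0
```

play_rows([
  [0,0,0.05,0,0,0,-1],
  [0,0,0.1,0,0,0,-1],
  [0,0,0.15,0,0,0,-1],
  [0,0,0.2,0,0,0,-1],
  [0,0,0.2,0,0,0,-1],
])

```text
clock: 8.4
position: [0.5263, -0.1925, 0.1807]
tool_rot: [3.142, -0.0, 2.466]
force: [0.3, -0.7, -5.2]
grip_width: 0.0231
finger_force: 99.0
```

Dog contact is expected around z 0.180, so I'll take finer steps.

play_rows([
  [0,0,0.02,0,0,0,-1],
  [0,0,0.04,0,0,0,-1],
  [0,0,0.06,0,0,0,-1],
  [0,0,0.08,0,0,0,-1],
  [0,0,0.1,0,0,0,-1],
])

```text
clock: 8.9
position: [0.5263, -0.1925, 0.1798]
tool_rot: [-3.142, -0.0, 2.466]
force: [0.0, -0.2, -5.2]
grip_width: 0.0228
finger_force: 99.0
```

play_rows([
  [0,0,0.02,0,0,0,-1],
  [0,0,0.04,0,0,0,-1],
  [0,0,0.06,0,0,0,-1],
  [0,0,0.08,0,0,0,-1],
  [0,0,0.1,0,0,0,-1],
])

```text
clock: 9.4
position: [0.5263, -0.1924, 0.1788]
tool_rot: [3.142, -0.0, 2.466]
force: [0.3, 0.6, -5.5]
grip_width: 0.0229
finger_force: 99.0
```

play_rows([
  [0,0,0.02,0,0,0,-1],
  [0,0,0.04,0,0,0,-1],
  [0,0,0.06,0,0,0,-1],
  [0,0,0.08,0,0,0,-1],
  [0,0,0.1,0,0,0,-1],
])

```text
clock: 9.9
position: [0.5264, -0.1924, 0.1779]
tool_rot: [3.141, 0.0, 2.466]
force: [1.0, 1.3, -3.7]
grip_width: 0.023
finger_force: 99.2
```

```bash
python3 - <<'E'
from h import *
go(.5262,-.1928,.172)
for n in('scene','top'):
    p,d,i=grab(n);w=cloud(d,i)
    m=np.isfinite(w).all(2)&(w[...,2]>.152)&(w[...,2]<.167)&(np.hypot(w[...,0]-.5235,w[...,1]+.1905)<.03)
    b=w[m];print(n,len(b),np.percentile(b[:,:2],2,axis=0).round(4),np.percentile(b[:,:2],98,axis=0).round(4),np.histogram(b[:,2],8))
    u,v=map(int,proj([.5235,-.1905,.15],i));c=cv2.resize(p[v-40:v+40,u-40:u+40],(400,400),interpolation=3)
    ps=c if n=='scene' else np.hstack([ps,c])
cv2.imwrite('pics/seat.png',np.clip(ps[...,::-1]*1.5,0,255).astype(np.uint8))
E
```

```text
clock 9.9 pos [ 0.5264 -0.1924  0.1779] yang 0.895 q [ 0.71  0.55 -0.65  1.8   0.41  0.93  0.77] F [ 1.   1.3 -3.7] M [ 0.36 -0.21  0.02] gw 0.023
shift [-0.01 -0.05  0.59] rv [ 0.  0. -0.]
scene 113 [ 0.51   -0.2113] [ 0.5463 -0.169 ] (array([12,  9,  5,  7, 12, 21, 26, 21]), array([0.15205016, 0.15387791, 0.15570566, 0.15753342, 0.15936117,
       0.16118892, 0.16301667, 0.16484442, 0.16667217]))
top 118 [ 0.5035 -0.2076] [ 0.5397 -0.1688] (array([ 5,  1,  8, 12, 33, 30, 16, 13]), array([0.15210821, 0.15396205, 0.15581589, 0.15766973, 0.15952357,
       0.16137741, 0.16323126, 0.1650851 , 0.16693894]))
```

View pics/seat.png

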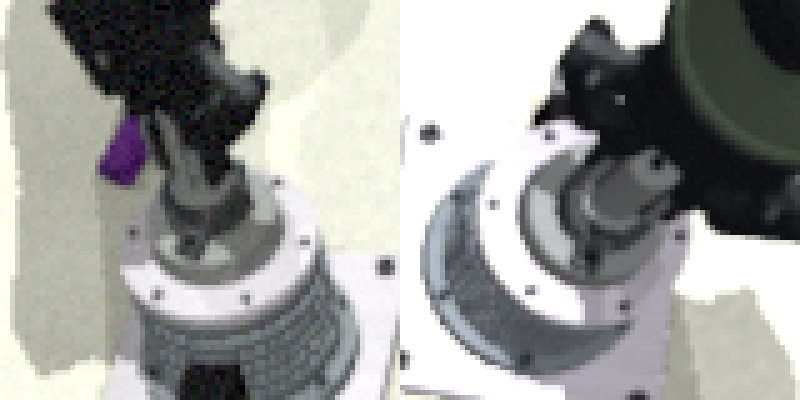

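The flange is low on the nose and a dog shows in a slot (scene crop 190,243; top crop 590,255). The light side force toward +x+y suggests the taper wall is touching, so I'll shift 0.5 mm along tool y and lower slightly.

play_rows([
  [0,0.03,0,0,0,0,-1],
  [0,0.05,0,0,0,0,-1],
  [0,0.05,0.02,0,0,0,-1],
  [0,0.05,0.04,0,0,0,-1],
  [0,0.05,0.05,0,0,0,-1],
])

```text
clock: 10.5
position: [0.5266, -0.1921, 0.1773]
tool_rot: [3.142, 0.0, 2.465]
force: [0.2, 0.8, -2.7]
grip_width: 0.023
finger_force: 99.2
```

```bash
python3 -c "
from h import *
go(.5262,-.1928,.172)"
```

```text
clock 10.5 pos [ 0.5266 -0.1921  0.1773] yang 0.895 q [ 0.71  0.56 -0.65  1.8   0.41  0.92  0.77] F [ 0.2  0.8 -2.7] M [ 0.23 -0.1  -0.02] gw 0.023
shift [-0.01 -0.08  0.53] rv [ 0.  0. -0.]
```

play_rows([
  [0,0.02,0,0,0,0.01,-1],
  [0,0.02,0,0,0,0.02,-1],
  [0,0.02,0,0,0,0.03,-1],
  [0,0.02,0,0,0,0.04,-1],
  [0,0.02,0,0,0,0.05,-1],
])

```text
clock: 11.0
position: [0.5266, -0.192, 0.1773]
tool_rot: [-3.141, -0.0, 2.415]
force: [-0.3, 0.8, -2.6]
grip_width: 0.023
finger_force: 99.2
```

```bash
python3 -c "
from h import *
go(.5262,-.1928,.172)"
```

```text
clock 11.0 pos [ 0.5266 -0.192   0.1773] yang 0.844 q [ 0.7   0.55 -0.64  1.8   0.4   0.92  0.73] F [-0.3  0.8 -2.6] M [-0.05  0.03 -0.02] gw 0.023
shift [-0.02 -0.09  0.53] rv [-0. -0. -0.]
```

play_rows([
  [0,0,0.01,0,0,0,-1],
  [0,0,0.02,0,0,0,-1],
  [0,0,0.03,0,0,0,-1],
  [0,0,0.04,0,0,0,-1],
  [0,0,0.05,0,0,0,-1],
])

```text
clock: 11.5
position: [0.5268, -0.192, 0.1769]
tool_rot: [3.142, 0.0, 2.416]
force: [0.4, 0.0, -0.5]
grip_width: 0.0231
finger_force: 99.2
```

play_rows([
  [0,0,0,0,0,0.015,-1],
  [0,0,0,0,0,0.03,-1],
  [0,0,0,0,0,0.045,-1],
  [0,0,0,0,0,0.06,-1],
  [0,0,0,0,0,0.07,-1],
])

```text
clock: 12.0
position: [0.5266, -0.1921, 0.1768]
tool_rot: [-3.141, 0.0, 2.345]
force: [-0.9, -3.2, -1.6]
grip_width: 0.023
finger_force: 99.5
```

```bash
python3 -c "
from h import *
go(.5262,-.1928,.172)"
```

```text
clock 12.0 pos [ 0.5266 -0.1921  0.1768] yang 0.774 q [ 0.69  0.55 -0.62  1.8   0.39  0.92  0.67] F [-0.9 -3.2 -1.6] M [-0.72  0.39  0.51] gw 0.023
shift [-0.02 -0.08  0.48] rv [-0.  0.  0.]
```

Turning met a hard stop at about 0.5 Nm, so the slots are over the dogs. I'll turn back to mid-play and release the torque.

play_rows([
  [0,0,0,0,0,-0.02,-1],
  [0,0,0,0,0,-0.04,-1],
  [0,0,0,0,0,-0.06,-1],
  [0,0,0.01,0,0,-0.065,-1],
  [0,0,0.03,0,0,-0.065,-1],
])

```text
clock: 12.5
position: [0.5268, -0.1918, 0.1765]
tool_rot: [3.141, -0.0, 2.411]
force: [-0.5, -0.7, -1.0]
grip_width: 0.0231
finger_force: 99.5
```

```bash
python3 -c "
from h import *
go(.5262,-.1928,.172)"
```

```text
clock 12.5 pos [ 0.5268 -0.1918  0.1765] yang 0.84 q [ 0.7   0.55 -0.64  1.8   0.4   0.92  0.72] F [-0.5 -0.7 -1. ] M [-0.14  0.17  0.03] gw 0.0231
shift [-0.02 -0.11  0.45] rv [ 0. -0.  0.]
```

play_rows([
  [0,0,0.03,0,0,0,-1],
  [0,0,0.06,0,0,0,-1],
  [0,0,0.09,0,0,0,-1],
  [0,0,0.12,0,0,0,-1],
  [0,0,0.15,0,0,0,-1],
])

```text
clock: 13.0
position: [0.5267, -0.1918, 0.1748]
tool_rot: [3.142, -0.0, 2.411]
force: [1.0, 1.0, -4.7]
grip_width: 0.023
finger_force: 99.3
```

```bash
python3 -c "
from h import *
go(.5262,-.1928,.172)"
```

```text
clock 13.0 pos [ 0.5267 -0.1918  0.1748] yang 0.84 q [ 0.7   0.56 -0.64  1.8   0.41  0.92  0.72] F [ 1.   1.  -4.7] M [-0.04 -0.08  0.03] gw 0.023
shift [-0.03 -0.1   0.28] rv [ 0. -0.  0.]
```

play_rows([
  [0,0,0.03,0,0,0,-1],
  [0,0,0.06,0,0,0,-1],
  [0,0,0.09,0,0,0,-1],
  [0,0,0.12,0,0,0,-1],
  [0,0,0.12,0,0,0,-1],
])

```text
clock: 13.5
position: [0.5266, -0.1919, 0.1735]
tool_rot: [-3.142, -0.0, 2.41]
force: [-0.1, -0.1, -11.2]
grip_width: 0.0233
finger_force: 98.7
```

```bash
python3 -c "
from h import *
go(.5262,-.1928,.172)"
```

```text
clock 13.5 pos [ 0.5266 -0.1919  0.1735] yang 0.84 q [ 0.7   0.56 -0.64  1.81  0.41  0.91  0.72] F [ -0.1  -0.1 -11.2] M [-0.01 -0.19  0.  ] gw 0.0233
shift [-0.03 -0.09  0.15] rv [-0. -0. -0.]
```

The balls now pull the arbor down (Fz -11), so it is past the grip. I'll follow it down to the face.

play_rows([
  [0,0,0.02,0,0,0,-1],
  [0,0,0.04,0,0,0,-1],
  [0,0,0.06,0,0,0,-1],
  [0,0,0.07,0,0,0,-1],
  [0,0,0.08,0,0,0,-1],
])

```text
clock: 14.0
position: [0.5267, -0.1919, 0.173]
tool_rot: [-3.142, -0.0, 2.411]
force: [-0.3, -0.3, -7.9]
grip_width: 0.0232
finger_force: 98.7
```

```bash
python3 -c "
from h import *
go(.5262,-.1928,.172)"
```

```text
clock 14.0 pos [ 0.5267 -0.1919  0.173 ] yang 0.84 q [ 0.7   0.56 -0.64  1.81  0.41  0.91  0.72] F [-0.3 -0.3 -7.9] M [-0.08  0.08  0.05] gw 0.0232
shift [-0.02 -0.1   0.1 ] rv [-0. -0. -0.]
```

play_rows([
  [0,0,0.02,0,0,0,-1],
  [0,0,0.05,0,0,0,-1],
  [0,0,0.08,0,0,0,-1],
  [0,0,0.1,0,0,0,-1],
  [0,0,0.1,0,0,0,-1],
])

```text
clock: 14.5
position: [0.5269, -0.192, 0.1724]
tool_rot: [3.141, 0.001, 2.41]
force: [-2.3, 0.1, 3.6]
grip_width: 0.0233
finger_force: 99.5
```

play_rows([
  [0,0,0.02,0,0,0,-1],
  [0,0,0.04,0,0,0,-1],
  [0,0,0.06,0,0,0,-1],
  [0,0,0.08,0,0,0,-1],
  [0,0,0.08,0,0,0,-1],
])

```text
clock: 15.0
position: [0.527, -0.192, 0.1723]
tool_rot: [-3.142, 0.001, 2.41]
force: [-7.3, 0.8, 18.2]
grip_width: 0.0229
finger_force: 100.9
```

```bash
python3 - <<'E'
from h import *
go(.5262,-.1928,.172)
for n in('scene','top'):
    p,d,i=grab(n);w=cloud(d,i)
    m=np.isfinite(w).all(2)&(w[...,2]>.144)&(w[...,2]<.18)&(np.hypot(w[...,0]-.5235,w[...,1]+.1905)<.03)
    b=w[m];print(n,len(b),np.histogram(b[:,2]*1000,np.arange(144,182,2))[0])
    q=w[np.isfinite(w).all(2)&(abs(w[...,2]-.14)<.005)&(np.hypot(w[...,0]-.5235,w[...,1]+.1905)<.034)];print(np.median(q[:,2]))
E
```

```text
clock 15.0 pos [ 0.527  -0.192   0.1723] yang 0.84 q [ 0.7   0.56 -0.64  1.81  0.41  0.91  0.72] F [-7.3  0.8 18.2] M [0.26 1.74 0.05] gw 0.0229
shift [ 0.01 -0.11  0.03] rv [-0.     0.001  0.   ]
scene 204 [21 14 15 19 11 11 30 28 21 13  5  3  2  0  4  2  1  4]
0.14153620116067547
top 193 [11 15 17 10 13 34 25 18 15  5  4  6  2  2  5  2  4  5]
0.13973815426142888
```

Hard stop at TCP 0.1723, the height predicted for home (0.1722), and the flange top reads about 0.156. I'll relax the pressure, then let go.

play_rows([
  [0,0,-0.08,0,0,0,-1],
  [0,0,-0.12,0,0,0,-1],
  [0,0,-0.13,0,0,0,-1],
  [0,0,-0.13,0,0,0,-0.3],
  [0,0,-0.13,0,0,0,0],
], squeeze=20)

```text
clock: 15.6
position: [0.527, -0.1919, 0.1726]
tool_rot: [3.141, 0.0, 2.411]
force: [-0.2, -0.7, 0.6]
grip_width: 0.042
finger_force: 0.0
```

play_rows([
  [0,0,0,0,0,0,0.5],
  [0,0,0,0,0,0,1],
  [0,0,0,0,0,0,1],
  [0,0,0,0,0,0,1],
  [0,0,0,0,0,0,1],
])

```text
clock: 16.1
position: [0.5267, -0.1919, 0.1725]
tool_rot: [3.142, 0.0, 2.411]
force: [0.8, -0.1, -0.0]
grip_width: 0.0855
finger_force: 0.0
```

play_rows([
  [0,0,-2,0,0,0,1],
  [0,0,-5,0,0,0,1],
  [0,0,-8,0,0,0,1],
  [0,0,-11,0,0,0,1],
  [0,0,-13,0,0,0,1],
])

```text
clock: 16.6
position: [0.5271, -0.1919, 0.3046]
tool_rot: [3.141, 0.002, 2.411]
force: [0.7, -0.1, -0.2]
grip_width: 0.0852
finger_force: 0.0
```

play_rows([
  [2,-2,0,0,0,0,1],
  [5,-5,0,0,0,0,1],
  [8,-8,0,0,0,0,1],
  [10,-10,0,0,0,0,1],
  [10,-10,0,0,0,0,1],
])

```text
clock: 17.1
position: [0.3825, -0.2003, 0.3028]
tool_rot: [-3.139, 0.0, 2.408]
force: [1.2, -0.6, -0.5]
grip_width: 0.0854
finger_force: 0.0
```

```bash
python3 - <<'E'
from h import *
go(.5262,-.1928,.172)
for n in('scene','top'):
    p,d,i=grab(n);w=cloud(d,i)
    b=w[np.isfinite(w).all(2)&(w[...,2]>.165)&(w[...,2]<.24)&(np.hypot(w[...,0]-.5235,w[...,1]+.1905)<.03)]
    print(n,b[:,2].max(),np.median(b[b[:,2]>b[:,2].max()-.008],0))
    u,v=map(int,proj([.5235,-.1905,.17],i));c=cv2.resize(p[v-40:v+40,u-40:u+40],(400,400),interpolation=3)
    ps=c if n=='scene' else np.hstack([ps,c])
cv2.imwrite('pics/end.png',np.clip(ps[...,::-1]*1.3,0,255).astype(np.uint8))
E
```

```text
clock 17.1 pos [ 0.3825 -0.2003  0.3028] yang 0.837 q [ 0.99  0.18 -0.73  1.95  0.14  1.06  1.04] F [ 1.2 -0.6 -0.5] M [ 0.01 -0.04 -0.02] gw 0.0854
shift [-10.17  10.21  13.06] rv [-0.002  0.     0.   ]
scene 0.22603096412424895 [ 0.52391379 -0.19016685  0.22180887]
top 0.22381827419683784 [ 0.52499877 -0.19060233  0.2196636 ]
```

View pics/end.png

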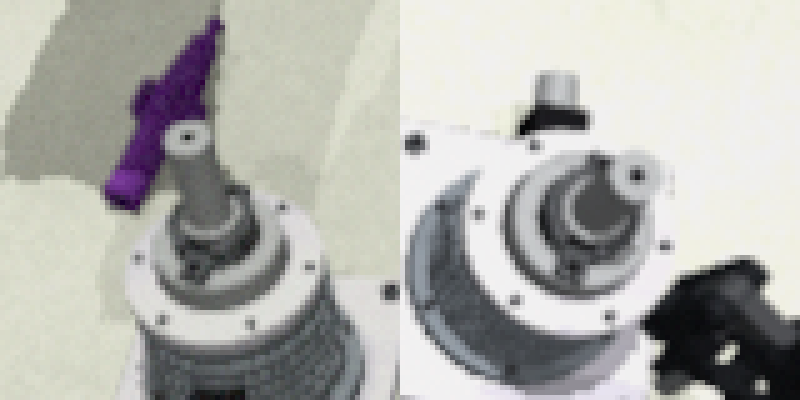

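The arbor stands upright with its flange on the nose face and the dogs in the slots (scene crop 195,265 and 240,190). The bar top is at z ≈ 0.220 as expected, and the gripper is clear.

```bash
python3 -c "
from h import *
print(bot.job_done())"
```

```text
the job is handed in; nothing more can be done
None
```

I seated the test arbor fully home in the spindle with its slots over the dogs, released it, and handed the job in at about 17 s; the final pictures show it upright and flat on the nose face, but I did not re-measure the mug or the other two holders, and no verdict came back.

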